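Fit the shelf board into the damp box

TASK

Fit the loose slatted shelf board into the damp box: it is longer than the opening between the rims, so tilt it, feed one end in under the wide blue rim until it meets the rubber stop hidden there, lower the other end past the narrow orange rim and lay the board flat on the ledges. Then slide it back fully home towards the orange rim, pushing the red keeper shoe right back with its end, so that both ends are held under the rims, and let go. Work gently, never forcing the board, and leave the pots and tools standing around alone.

Things in the scene. Friction and masses are not known exactly. Their poses are not given: they have to be found in the camera images.
- box: Damp box, fixed to the table: open-topped grey plastic box, outside 274 x 136 x 82 mm (its x, y, z), walls 8 mm, plaster floor at z = 20 mm. Origin: centre of its underside, on the table; z up, x towards the blue-rim end. In it sits a white ledge insert that cannot be moved by hand force; its middle is stuck anywhere from x = -8 to +8 mm of the box, differently every time and not measured.
- wide_end (a point): Middle of the top of the box's end at x = 137, z = 82 mm of the box. In the insert's own measure (x from its middle): the ledge here, top at z = 50 mm, spans x = 40 to 112; above it the wide blue rim, z = 74 to 82, overhangs x = 72 to 112; under the rim a rubber stop stands across, its face at x = 101. A 200 mm board laid flat against the stop clears the orange rim by only 3 mm.
- narrow_end (a point): Middle of the top of the box's other end, x = -137, z = 82 mm of the box. In the insert's measure: ledge, top at z = 50 mm, x = -112 to -84; above it the narrow orange rim, z = 74 to 82, x = -112 to -102; end wall at x = -112. Fully home the board's end is at that wall, its middle at x = -12 of the insert. Both rims and side walls are 82 mm high; 120 mm wide inside.
- shoe (a joint): Red keeper shoe below the orange rim, a bar across the ledge, 20 mm high: 0 m = out (its face 6 mm in front of the insert's end wall, still under the rim), 0.006 m = pushed right back by the board's end. It takes 3 N to push and stays where it is left.
- board: Shelf board: light wood slab 200 x 110 x 8 mm (its x, y, z) with dark slats drawn on it and an upright dark wooden grip across its middle, about 0.3 kg. Origin: centre of its underside; x along its length, z up. Starts flat on the table. The two ends are alike: either may go in first.
- board_grip (a point): Point to grasp on the board's grip: 36 mm above the board's underside, on its middle. The grip is a batten 12 mm thick (along the board's x), 60 mm wide (along its y), its top 50 mm above the underside; pinch it across its 12 mm.
- board_end_a (a point): Middle of the board's end face at its +x end, half-way up the 8 mm thickness (4 mm above the underside).
- board_end_b (a point): Middle of the board's end face at its -x end, half-way up the 8 mm thickness.
- bowl: Bystander: unfired clay bowl, 110 mm across, 70 mm high; origin at its underside.
- cup: Bystander: bisque cup, 76 mm across, 85 mm high; origin at its underside.
- glaze: Bystander: glaze jar, 64 mm across, 100 mm high; origin at its underside.
- brush: Bystander: brush lying on the table.
- puck: Bystander: clay puck, 60 mm across, 35 mm high; origin at its underside.
- saucer: Bystander: white plate, 120 mm across, 18 mm high; origin at its underside.
- cutter: Bystander: round steel cutter ring, 70 mm across, 30 mm high; origin at its underside.

How it is judged (in metres and radians):
On the way, in this order (a step that is already met when the one before it is completed fails the run):
1. the board, tilted, has one end in under the wide rim (angle between board's own z axis and vertical above 0.1 rad and ((x of board_end_a in the frame of box above 0.085 m and z of board_end_a in the frame of box between 0.048 and 0.07 m) or (x of board_end_b in the frame of box above 0.085 m and z of board_end_b in the frame of box between 0.048 and 0.07 m))), for 0.1 s.
2. both ends are down on the ledges, below the rims (z of board_end_a in the frame of box between 0.05 and 0.06 m and z of board_end_b in the frame of box between 0.05 and 0.06 m and horizontal distance between board and box below 0.03 m), for 0.1 s.
3. the board, flat on the ledges, has pushed the keeper shoe back (z of board_end_a in the frame of box between 0.05 and 0.06 m and z of board_end_b in the frame of box between 0.05 and 0.06 m and value of joint shoe above 0.0045 m), for 0.1 s.
At the end, for the whole second after the job is handed in: The board lies flat (0.025 rad) on both ledges (height within 2.5 mm), lengthwise in the box (0.08 rad), slid home: the shoe pushed back at least 4.5 of its 6 mm, the board's middle 1.5 to 22.5 mm from the box's middle towards the orange rim; at rest and let go (angle between board's own z axis and vertical below 0.025 rad and z of board in the frame of box between 0.0475 and 0.0525 m and angle between the x axis of board and the x axis of box, either way round below 0.08 rad and linear speed of board below 0.01 m/s and contact force between board and the fingers below 0.1 N and value of joint shoe above 0.0045 m and x of board in the frame of box between -0.0225 and -0.0015 m); the robot touches nothing.
It fails at once if the board is forced: it presses on the box (with its insert and shoe) with more than 30 N (contact force between board and box above 30 N).
It fails at once if the arm strikes or leans on the box with more than 20 N (contact force between any of the arm, the fingers and box above 20 N).
It fails at once if a bystander is moved by more than 15 mm (distance of any of bowl, cup, glaze, brush, puck, saucer, cutter from where it was at the start of the episode above 0.015 m).
It also fails if it takes over 48 s, if anything falls off the work surface, if the arm or the gripper's body presses on something with over 40 N, if the wrist force passes 120 N, or if a joint passes its speed limit or range.

ROBOT

A 6-joint arm with a two-finger parallel gripper is mounted at the origin on the work surface. World frame = base frame: x ahead of the robot, y to its left, z up, the work surface at z = 0. Lengths are in mm, angles in rad, forces in N, time in s.
With the tool pointing down it reaches from about 350 to 775 mm from the base axis. Payload 7.3 kg.
Tool frame: the origin (TCP) lies between the finger pads; the fingertips stand 25 mm ahead of it and the grasp point (between the pads) lies 6 mm ahead of it; z points along the fingers, y is the line along which they close (so a half turn about z gives the same grasp; the last joint's range is limited). The gripper opens to 92 mm and grips with 3 to 60 N. Pads are 19 mm wide; open, the fingers measure 130 mm over their backs; the gripper's body (75 mm by 190 mm) begins 47 mm behind the grasp point.
Start: joints at [-1.269, 0.342, 1.524, -0, 1.275, -0.146], TCP at [227.34, -473.245, 227.741] pointing down, gripper open.
Joint ranges: [-2.53, 2.53], [-0.77, 2.02], [0.04, 2.7], [-1, 4.14], [0.28, 2.66], [-3.11, 3.11]. Speed limits (rad/s): [2.57, 2.57, 3.14, 3.14, 3.14, 3.14].

INTERFACE

Orientations are given as [roll, pitch, yaw] about the fixed x, y, z axes, in that order (R = Rz(yaw) Ry(pitch) Rx(roll)).
In Python, from station import manip, set_gripper, eyes, sign_off gives the robot as it stands. Calls block until the motion is done:
- manip.reach(position, orientation): joint-space move of the TCP to a pose.
- manip.move_straight(position, frame=None, rate=150, threshold=None): straight line of the TCP; frame=None keeps the orientation; rate is the mean speed in mm/s. With threshold (N) it stops when the force on the tool has changed by that much, and returns True; else False.
- manip.move_j(angles): joint-space move.
- set_gripper(opening): finger opening in mm; the grip force is fixed at half the most; returns when the fingers have stopped.
- manip.dwell(seconds).
- manip.ik(position, orientation): joint angles nearest the present ones, or None.
- manip.get_obs(): the state.
- eyes.capture(name): name is "side" or "top"; returns the picture (420x560x3 uint8, red, green, blue); there is no depth.
- eyes.camera_info(name): a dict with "mtx" (3x3 intrinsics, pixels), "R" (3x3) and "t" (3): a world point X has camera coordinates R X + t. Camera axes: x right, y down, z forward; pixel columns grow to the right and rows downward; lengths in mm; the calibration is good to about 2 mm. A picture is of the moment at which its call begins. camera_info takes no time and is no camera call.
A pose or a line that the arm cannot do raises manip.Unreachable and nothing moves.
- sign_off(): hands the job in; it is judged then, once.
The state is a dict: "clock": time; "joints": joint angles; "joint_vel": joint speeds; "joint_torque": joint torques, N m; "ee_pos": TCP position; "eef_rot": TCP orientation; "wrist_force": force on the tool from outside, world axes, zero at the start; "moment": the same for the moment, N m; "gripper_width": finger opening in mm; "grasp_force": force on a finger pad.
Only numpy, scipy, OpenCV 4.12 (cv2) and the standard library are available. Lean on these libraries where they do the work, as an engineer would, in place of code of your own. Each camera call takes 0.05 s, during which the arm holds its last target. There are 200 camera calls.

## Working session

There is one attempt and no reset: what is moved stays moved. The work goes in short steps, each a Python script; the robot and the scene stay as the last script left them, time stands still between calls to the robot, and variables do not carry over. Pictures are saved under pics/ and viewed, at most 10 in all, crops included, and the job is handed in when it is done.

```bash
mkdir -p pics; ls; python3 - <<'E'
from station import manip, eyes
import cv2
for n in ("top","side"):
    cv2.imwrite(f"pics/{n}0.png", cv2.cvtColor(eyes.capture(n),cv2.COLOR_RGB2BGR)); i=eyes.camera_info(n); print(n,i["mtx"].round(1).tolist(),i["R"].round(4).tolist(),i["t"].round(1).tolist())
print(manip.get_obs())
E
```

```text
pics
top [[480.5, 0.0, 275.4], [0.0, 480.5, 211.3], [0.0, 0.0, 1.0]] [[0.0099, -0.9999, 0.0086], [-0.9931, -0.0108, -0.117], [0.1171, -0.0074, -0.9931]] [-68.0, 570.5, 1358.3]
side [[528.8, 0.0, 276.6], [0.0, 528.8, 218.3], [0.0, 0.0, 1.0]] [[-0.7643, -0.6448, 0.0106], [-0.4823, 0.5607, -0.6731], [0.428, -0.5196, -0.7395]] [398.4, 350.6, 1329.9]
{'clock': 0.1, 'joints': array([-1.26900794e+00,  3.42649505e-01,  1.52489617e+00, -1.26464601e-05,
        1.27538427e+00, -1.45967855e-01]), 'joint_vel': array([ 0.0008123 , -0.00138844, -0.00289744,  0.00179751,  0.0006475 ,
        0.00172257]), 'joint_torque': array([ 1.71188476e-03, -4.32005847e+01, -2.44694531e+01,  7.19891069e-02,
        5.26613113e-02, -4.84781026e-05]), 'ee_pos': array([ 227.22349932, -472.89684669,  227.12512858]), 'eef_rot': array([-3.14026783e+00, -1.82543437e-04,  4.47759813e-01]), 'wrist_force': array([-0.23121806, -0.40955643, -0.24907298]), 'moment': array([ 0.01078135, -0.04518951, -0.02949701]), 'grasp_force': 0.0, 'gripper_width': 91.83228816377441}
```

View pics/top0.png

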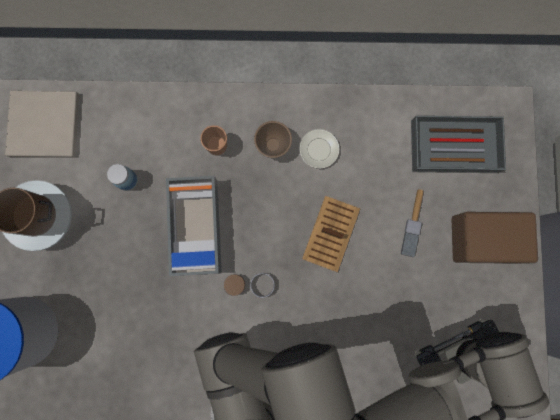

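View pics/side0.png

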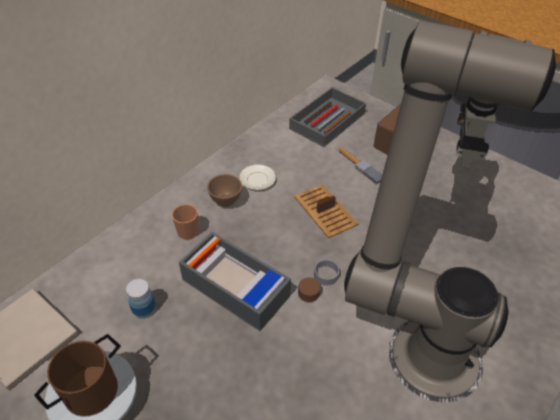

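The top view shows the box around (193,226) with the orange end up and the blue end down, towards the robot. The board is at (332,234) with its grip at its middle. Next I'll refine these with zoomed crops and segmentation.

```bash
cat > h.py <<'E'
import numpy as np, cv2
from station import manip, set_gripper, eyes, sign_off
def ray(n,u,v,z):
    i=eyes.camera_info(n); R=np.array(i["R"]);t=np.array(i["t"]).ravel()
    c=-R.T@t; d=R.T@np.linalg.inv(i["mtx"])@np.array([u,v,1.]); return c+d*(z-c[2])/d[2]
def proj(n,P):
    i=eyes.camera_info(n); q=(np.array(i["mtx"])@(np.array(i["R"])@np.atleast_2d(P).T+np.array(i["t"]).reshape(3,1))); return (q[:2]/q[2]).T
def snap(n,f,box=None,s=4):
    im=cv2.cvtColor(eyes.capture(n),cv2.COLOR_RGB2BGR)
    if box: x,y,w,h=box; im=cv2.resize(im[y:y+h,x:x+w],None,fx=s,fy=s,interpolation=cv2.INTER_CUBIC)
    cv2.imwrite("pics/"+f,im); return im
E
python3 - <<'E'
from h import *
def seg(n,lo,hi,roi,z,big=True):
    im=cv2.imread(f"pics/{n}0.png"); x,y,w,h=roi
    m=cv2.inRange(cv2.cvtColor(im,cv2.COLOR_BGR2HSV),lo,hi); M=np.zeros_like(m); M[y:y+h,x:x+w]=m[y:y+h,x:x+w]
    M=cv2.morphologyEx(M,cv2.MORPH_CLOSE,np.ones((3,3)))
    v,u=np.nonzero(M); P=np.array([ray(n,a,b,z)[:2] for a,b in zip(u,v)],np.float32)
    r=cv2.minAreaRect(P); print(n,len(P),"c",np.round(r[0],1),"sz",np.round(r[1],1),"ang",round(r[2],2),"mean",P.mean(0).round(1))
seg("top",(5,90,90),(25,255,255),(290,185,80,95),8)
seg("side",(5,90,90),(25,255,255),(285,175,85,70),8)
for n,rb,ro in(("top",(165,240,60,40),(165,175,60,25)),("side",(235,260,60,55),(180,230,50,50))):
    seg(n,(105,150,60),(130,255,255),rb,82); seg(n,(3,150,120),(18,255,255),ro,82)
im=cv2.imread("pics/top0.png"); a=cv2.resize(im[170:285,155:235],None,fx=5,fy=5,interpolation=cv2.INTER_CUBIC); b=cv2.resize(im[185:300,295:375],None,fx=5,fy=5,interpolation=cv2.INTER_CUBIC)
cv2.imwrite("pics/z.png",np.hstack([a,b]))
E
```

```text
top 2395 c [ 511.5 -226.3] sz [110.  198.7] ang 69.99 mean [ 510.6 -225.7]Traceback (most recent call last):
  File "<stdin>", line 9, in <module>
  File "<stdin>", line 6, in seg
  File "h.py", line 4, in ray
    i=eyes.camera_info(n); R=np.array(i["R"]);t=np.array(i["t"]).ravel()
ValueError: time passes only in moves, steps and waits
```

```bash
python3 - <<'E'
s=open('h.py').read()
s=s.replace("def ray","CI={n:eyes.camera_info(n) for n in('top','side')}\ndef ray",1).replace("i=eyes.camera_info(n)","i=CI[n]")
open('h.py','w').write(s)
E
cat > seg.py <<'E'
from h import *
def seg(n,lo,hi,roi,z,im):
    x,y,w,h=roi
    m=cv2.inRange(cv2.cvtColor(im,cv2.COLOR_BGR2HSV),lo,hi); M=np.zeros_like(m); M[y:y+h,x:x+w]=m[y:y+h,x:x+w]
    M=cv2.morphologyEx(M,cv2.MORPH_CLOSE,np.ones((3,3)))
    v,u=np.nonzero(M); P=np.array([ray(n,a,b,z)[:2] for a,b in zip(u,v)],np.float32)
    r=cv2.minAreaRect(P); print(n,len(P),"c",np.round(r[0],1),"sz",np.round(r[1],1),"ang",round(r[2],2),"mean",P.mean(0).round(1))
E
python3 - <<'E'
from seg import *
for n,rb,ro,rw in(("top",(165,240,60,40),(165,175,60,25),(290,185,80,95)),("side",(235,260,60,55),(180,230,50,50),(285,175,85,70))):
    im=cv2.imread(f"pics/{n}0.png")
    for a in(((105,150,60),(130,255,255),rb,82),((3,150,120),(18,255,255),ro,82),((5,90,90),(25,255,255),rw,8)): seg(n,*a,im)
im=cv2.imread("pics/top0.png"); a=cv2.resize(im[170:285,155:235],None,fx=5,fy=5,interpolation=cv2.INTER_CUBIC); b=cv2.resize(im[185:300,295:375],None,fx=5,fy=5,interpolation=cv2.INTER_CUBIC)
cv2.imwrite("pics/z.png",np.hstack([a,b]))
E
```

```text
top 553 c [432.2 164.7] sz [ 35.8 116.3] ang 3.76 mean [432.1 165.3]
top 115 c [629.5 177.3] sz [  8.2 115.2] ang 4.07 mean [629.2 178.9]
top 2395 c [ 511.5 -226.3] sz [110.  198.7] ang 69.99 mean [ 510.6 -225.7]
side 530 c [434.  164.9] sz [ 37.7 118.6] ang 5.4 mean [433.8 165.9]
side 154 c [629.8 178.3] sz [ 12.2 119.3] ang 3.9 mean [629.7 180.2]
side 1516 c [ 512.9 -225.3] sz [113.5 204.2] ang 70.06 mean [ 507.5 -220.6]
```

View pics/z.png

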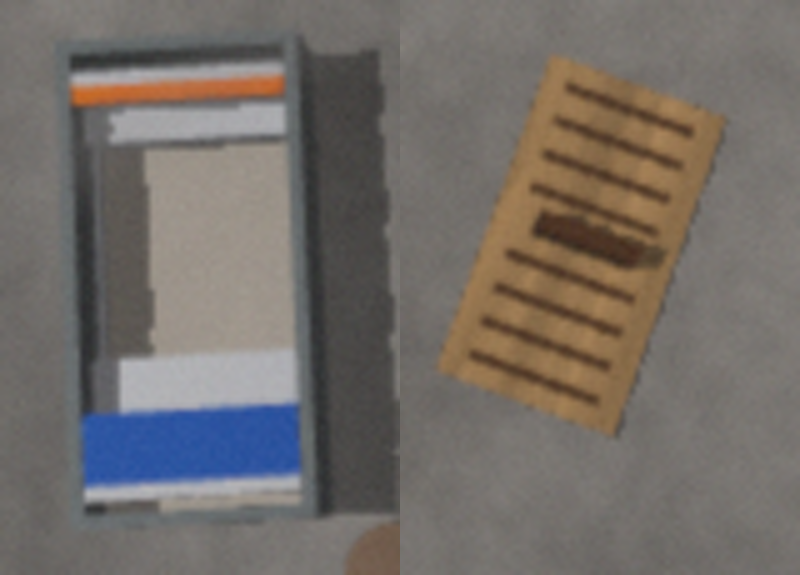

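```bash
cat > g.py <<'E'
from h import *
from scipy.spatial.transform import Rotation as Rot
AL=np.radians(3.8); O=np.array([523.8,170.7,0]); EX=-np.array([np.cos(AL),np.sin(AL),0]); EZ=np.array([0,0,1.])
def rpy(b,n,s):
    y=s*b; z=-n; return Rot.from_matrix(np.c_[np.cross(y,z),y,z]).as_euler('xyz')
def fit(xs,zb,th,s,H=42.,O=O):
    "TCP pose with the leading end's foremost point at insert x=xs, its bottom edge at height zb, tilt th"
    b=np.cos(th)*EX-np.sin(th)*EZ; n=np.sin(th)*EX+np.cos(th)*EZ
    return O+EX*(xs-8*np.sin(th))+EZ*zb-100*b+H*n, rpy(b,n,s)
BA=np.radians(160); BB=np.array([np.cos(BA),np.sin(BA),0]); BP=np.array([511.9,-226.,0])
def pick(z,s): return BP+EZ*z, rpy(BB,EZ,s)
def to(p,rate=100,threshold=None): return manip.move_straight(list(p[0]),list(p[1]),rate=rate,threshold=threshold)
E
python3 - <<'E'
from g import *
for s in(1,-1):
    for p in(pick(150,s),pick(42,s),fit(40,130,.25,s),fit(40,68,.25,s),fit(101,53,.25,s),fit(101,50,0,s)):
        q=manip.ik(list(p[0]),list(p[1])); print(s,p[0].round(0),p[1].round(2),None if q is None else np.round(q,2))
# box centre from outer top corners (z=82)
C=[ray('top',155+a/5,170+b/5,82)[:2] for a,b in((60,40),(300,38),(320,515),(78,522))]
m=np.mean(C,0); print(np.round(C,0),m.round(1), "insert offset", ((O[:2]-m)@EX[:2]).round(1), ((O[:2]-m)@np.array([-EX[1],EX[0]])).round(1))
print(proj('top',[[*BP[:2],50]]))
E
```

```text
1 [ 512. -226.  150.] [-3.14  0.   -1.92] [-0.55  0.48  1.54  0.    1.12  2.94]
1 [ 512. -226.   42.] [-3.14  0.   -1.92] [-0.55  0.61  1.65 -0.    0.88  2.94]
1 [572. 174. 195.] [-2.89  0.   -1.5 ] [ 0.18  0.37  1.6  -0.04  0.92 -3.01]
1 [572. 174. 133.] [-2.89  0.   -1.5 ] [ 0.18  0.44  1.68 -0.04  0.77 -3.  ]
1 [511. 170. 118.] [-2.89  0.   -1.5 ] [ 0.2   0.37  1.85 -0.05  0.67 -2.97]
1 [523. 171.  92.] [-3.14  0.   -1.5 ] [ 0.18  0.53  1.63 -0.    0.98 -3.03]
-1 [ 512. -226.  150.] [-3.14  0.    1.22] [-0.55  0.48  1.54 -0.    1.12 -0.2 ]
-1 [ 512. -226.   42.] [-3.14  0.    1.22] [-0.55  0.61  1.65 -0.    0.88 -0.2 ]
-1 [572. 174. 195.] [2.89 0.   1.64] [ 0.18  0.37  1.6  -0.04  0.92  0.13]
-1 [572. 174. 133.] [2.89 0.   1.64] [ 0.18  0.44  1.68 -0.04  0.77  0.14]
-1 [511. 170. 118.] [2.89 0.   1.64] [ 0.2   0.37  1.85 -0.05  0.67  0.17]
-1 [523. 171.  92.] [3.14 0.   1.64] [ 0.18  0.53  1.63 -0.    0.98  0.11]
[[656. 244.]
 [659. 109.]
 [393.  92.]
 [388. 225.]] [524.  167.4] insert offset -0.0 -3.3
[[332.71731553 231.88036619]]
```

```bash
python3 - <<'E'
from g import *
s=-1
p=pick(150,s); manip.reach(list(p[0]),list(p[1]))
set_gripper(50)
print(to(pick(42,s),120,threshold=8)); print(manip.get_obs()['ee_pos'].round(1))
set_gripper(0); o=manip.get_obs(); print(o['gripper_width'],o['grasp_force'],o['ee_pos'].round(2),o['wrist_force'].round(1))
to(pick(190,s),120); o=manip.get_obs(); print(o['gripper_width'],o['wrist_force'].round(1),o['moment'].round(2),o['clock'])
snap('side','lift.png',(200,80,250,200),3)
E
```

```text
False
[ 512.4 -226.3   42.7]
11.424386909438262 30.000239610671997 [ 511.88 -226.02   42.07] [-0.6  0.4  1.8]
11.678875613680589 [ 0.8  0.1 -2.7] [-0.01 -0.04  0.01] 5.5
```

View pics/lift.png

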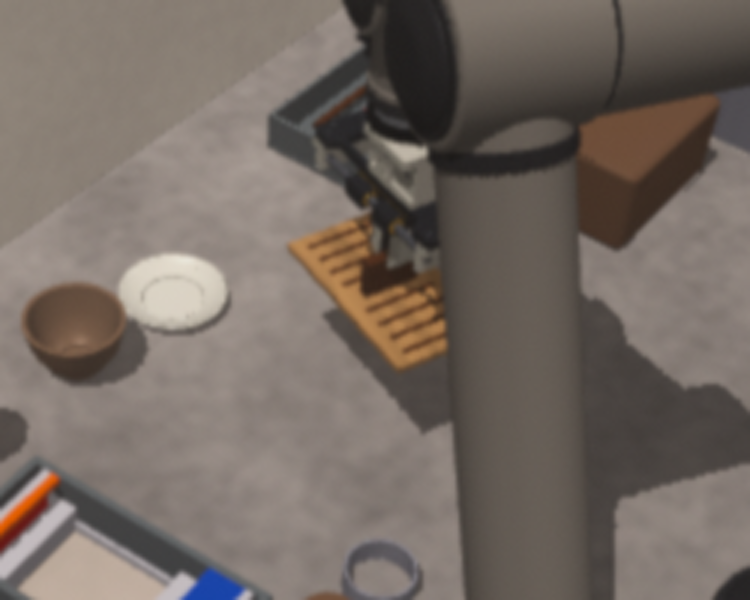

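The board is held level in the gripper, and its edges hang clear of the table. Next I'll carry it over the box, tilted.

```bash
python3 - <<'E'
from g import *
s=-1
p=fit(40,140,.25,s); manip.reach(list(p[0]),list(p[1]))
to(fit(40,70,.25,s),80,threshold=6); manip.dwell(.3)
o=manip.get_obs(); print(o['ee_pos'].round(1),fit(40,70,.25,s)[0].round(1),o['wrist_force'].round(1),o['moment'].round(2),o['clock'])
a=snap('top','a.png',(140,150,120,150),4); b=snap('side','b.png',(160,190,160,150),4)[:, :] ; b=b[:600]
cv2.imwrite('pics/c.png',cv2.resize(np.hstack([a,b[:600,:640]]),(800,429)))
E
```

```text
[572.3 174.  135.8] [572.2 173.9 135.4] [-0.1 -0.4 -2. ] [0.03 0.18 0.06] 8.375
```

View pics/c.png

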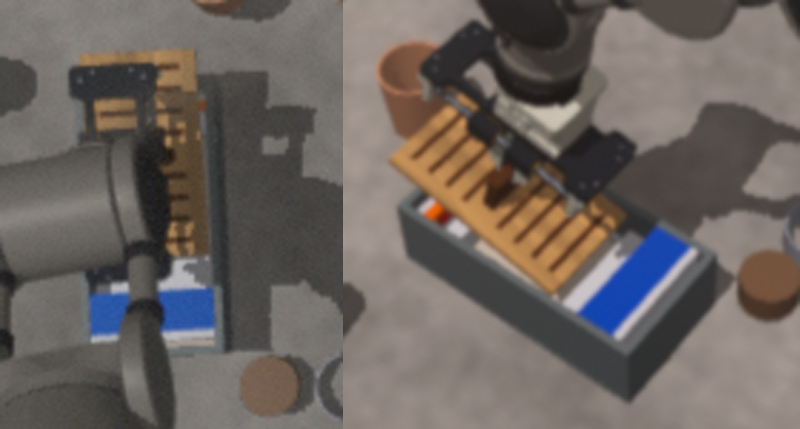

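Both views show the tilted board over the box with its low end just short of the blue rim. Its right edge at about (207,250) leaves a gap to the inner wall at about (215,250). I'll check the lateral offset with numbers.

```bash
python3 - <<'E'
from g import *
from g import EX,O
EY=np.array([-EX[1],EX[0],0])
im=cv2.imread('pics/a.png'); hsv=cv2.cvtColor(im,cv2.COLOR_BGR2HSV)
def loc(u,v,z): P=ray('top',140+(u-1.5)/4,150+(v-1.5)/4,z)-O; return P@EX,P@EY
for nm,lo,hi in(('blue',(105,150,60),(130,255,255)),('wood',(5,90,60),(25,255,255))):
    m=cv2.inRange(hsv,lo,hi)
    for v in (range(415,465,12) if nm=='blue' else range(120,360,24)):
        u=np.nonzero(m[v,:310])[0]
        if len(u):
            r=u.max(); x=loc(r,v,82)[0]; 
            z=82
            if nm=='wood':
                for _ in range(5): z=70+8+(40-x)*np.tan(.25); x=loc(r,v,z)[0]
            print(nm,v,u.min(),r,np.round(loc(r,v,z),1),round(z))
E
```

```text
blue 415 127 296 [81.3 57.6] 82
blue 427 127 297 [89.6 57.9] 82
blue 439 128 298 [97.9 58.3] 82
blue 451 128 298 [106.1  57.9] 82
blue 463 129 163 [109.1 -35.2] 82
wood 120 218 274 [-119.2   55.2] 119
wood 144 131 287 [-102.8   62.9] 114
wood 168 134 276 [-87.3  54.2] 110
wood 192 229 280 [-71.1  55.8] 106
wood 216 244 280 [-55.1  54.6] 102
wood 240 228 282 [-38.9  54.8] 98
wood 264 236 284 [-22.6  55. ] 94
wood 288 239 286 [-6.3 55.2] 90
wood 312 237 286 [ 9.9 54. ] 86
wood 336 233 288 [26.3 54.2] 81
```

```bash
python3 - <<'E'
from g import *
s=-1
print(to(fit(90,55,.25,s),60,threshold=5)); manip.dwell(.3)
o=manip.get_obs(); print(o['ee_pos'].round(1),fit(90,55,.25,s)[0].round(1),o['wrist_force'].round(1))
hit=to(fit(110,55,.25,s),12,threshold=2.5); o=manip.get_obs()
x0=fit(0,55,.25,s)[0]; print(hit,"xs",((o['ee_pos']-x0)@EX).round(2),o['ee_pos'].round(1),o['wrist_force'].round(1),o['moment'].round(2))
manip.dwell(.3); o=manip.get_obs(); print("xs",((o['ee_pos']-x0)@EX).round(2),o['wrist_force'].round(1),o['moment'].round(2),o['clock'])
E
```

```text
False
[522.4 170.6 120.4] [522.3 170.6 120.4] [-0.6 -0.3 -2.3]
True xs 101.57 [510.7 169.9 120.6] [ 2.5 -0.1 -0. ] [-0.04 -0.45  0.03]
xs 101.68 [5.3 0.1 1.1] [ 0.05 -0.81  0.09] 11.1167
```

```bash
python3 - <<'E'
from g import *
s=-1
to(fit(100.2,55,.25,s),15); to(fit(100.2,51.5,.25,s),20,threshold=5); manip.dwell(.2)
for th in(.2,.15,.1,.06,.03,.0):
    hit=to(fit(100.2,51.2,th,s),40,threshold=6); o=manip.get_obs(); print(th,hit,o['ee_pos'].round(1),fit(100.2,51.2,th,s)[0].round(1),o['wrist_force'].round(1),o['moment'].round(2),o['clock'].__round__(2))
    if hit: break
snap('side','d.png',(160,190,160,150),4)
E
```

```text
0.2 False [515.2 170.1 112.1] [514.9 170.1 112.2] [ 0.5 -0.3 -3.1] [-0.02  0.14 -0.01] 12.25
0.15 False [517.3 170.2 107.5] [517.4 170.3 107.7] [ 0.2  1.2 -2.2] [ 0.04  0.1  -0.01] 12.53
0.1 False [519.5 170.3 102.8] [519.7 170.4 103. ] [-1.   0.4 -2.9] [ 0.04  0.03 -0.02] 12.82
0.06 False [521.1 170.5  99. ] [521.4 170.5  99.1] [ 0.4  0.  -2. ] [-0.01 -0.1  -0.02] 13.07
0.03 False [522.3 170.6  96.1] [522.5 170.6  96.2] [ 0.2  0.8 -2.1] [-0.04 -0.07  0.03] 13.32
0.0 False [523.5 170.7  93.1] [523.6 170.7  93.2] [-0.  -0.4 -2.3] [-0.03 -0.13  0.01] 13.57
```

View pics/d.png

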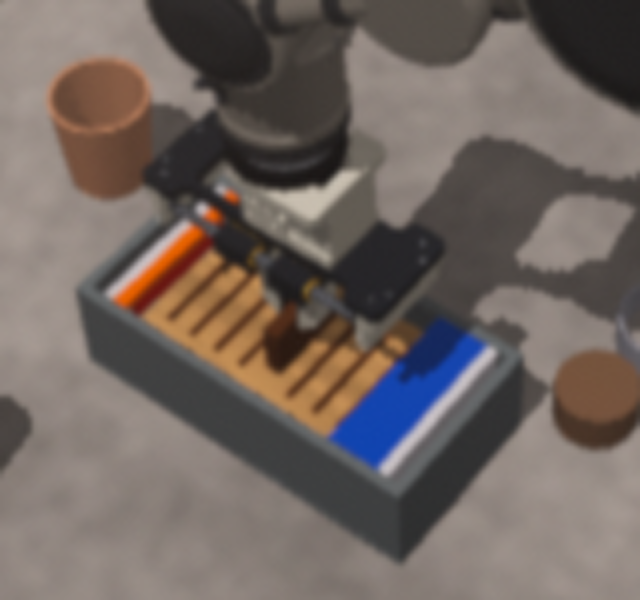

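The board lies level inside the box with both ends below the rims. The dark red shoe is visible at (170,290). Next I'll lower it onto the ledges and slide it home.

```bash
python3 - <<'E'
from g import *
s=-1; x0=fit(0,50,0,s)[0]
def st(t): o=manip.get_obs(); print(t,"xs",((o['ee_pos']-x0)@EX).round(2),"z",(o['ee_pos'][2]-42).round(2),o['wrist_force'].round(1),o['moment'].round(2),o['clock'].__round__(2))
print(to(fit(100.2,49.5,0,s),10,threshold=3)); st('down')
manip.dwell(.5); st('rest')
z=min(max(manip.get_obs()['ee_pos'][2]-42,49.8),50.6)
print(to(fit(91.5,z,0,s),15,threshold=9)); st('slide')
print(to(fit(86,z,0,s),10,threshold=7)); st('home'); manip.dwell(.3); st('home')
E
```

```text
True
down xs 100.3 z 50.03 [-0.4 -0.1  5.7] [-0.04 -0.07 -0.06] 13.85
rest xs 100.31 z 50.03 [-0.5 -0.7  5.7] [-0.02  0.    0.08] 14.35
False
slide xs 93.16 z 50.01 [-7.3 -0.6  6.8] [-0.14  1.16 -0.  ] 15.14
False
home xs 88.27 z 50.02 [-10.   -0.6   8.1] [-0.18  1.51  0.07] 15.84
home xs 88.28 z 50.01 [-9.7 -1.6  7.3] [-0.21  1.49  0.05] 16.14
```

```bash
python3 - <<'E'
from g import *
s=-1; x0=fit(0,50,0,s)[0]
def st(t): o=manip.get_obs(); print(t,"xs",((o['ee_pos']-x0)@EX).round(2),"z",(o['ee_pos'][2]-42).round(2),o['wrist_force'].round(1),o['moment'].round(2),o['clock'].__round__(2))
print(to(fit(84.8,50.2,0,s),8,threshold=6)); manip.dwell(.2); st('push')
to(fit(88,50.1,0,s),10); manip.dwell(.2); st('relax')
set_gripper(35); manip.dwell(.3); st('open')
p=fit(88,50.1,0,s); to((p[0]+EZ*130,p[1]),100); manip.dwell(.3)
q=manip.get_obs()['joints']; q=np.array(q); q[0]-=.6; manip.move_j(list(q)); st('clear')
a=snap('top','t2.png',(150,160,100,130),4); b=snap('side','s2.png',(170,220,140,130),4)
cv2.imwrite('pics/e.png',cv2.resize(np.hstack([a,b]),(800,433)))
E
```

```text
False
push xs 88.28 z 50.01 [-13.7  -1.4  10.8] [-0.25  2.09  0.01] 16.64
relax xs 88.27 z 50.04 [-5.2 -0.8  3.4] [-0.11  0.72  0.01] 17.31
open xs 87.96 z 50.12 [-0.  -0.6  0.8] [ 0.03 -0.1   0.02] 18.22
clear xs 106.52 z 179.92 [0.4 0.5 1.1] [-0.01 -0.   -0.01] 21.23
```

View pics/e.png

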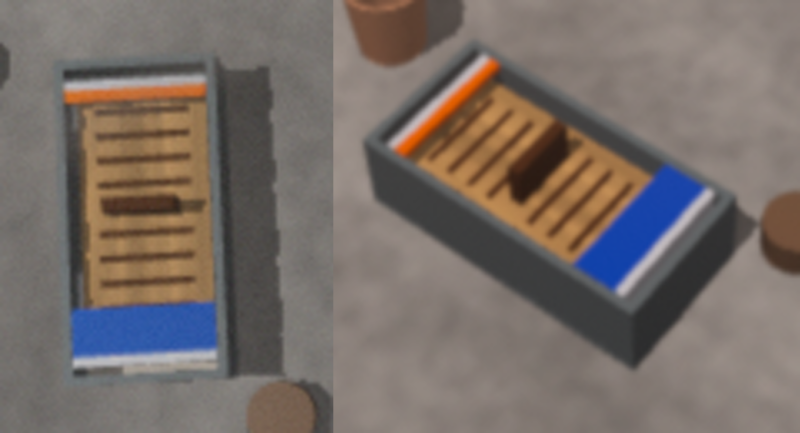

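The board lies flat with both ends under the rims, and the shoe is pushed back out of sight. Pushing harder didn't move the board any further (xs stayed at 88.28), so it is against the wall. The arm is clear.

```bash
python3 -c "
from station import sign_off
print(sign_off())"
```

```text
the job is handed in; nothing more can be done
None
```

The board is flat on both ledges and slid home against the orange-rim end wall, with the shoe pushed back, the board released and the arm clear; I handed the job in at about 21 s, but no verdict came back.

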